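# Close and bolt the filament dry box

## Task

Close up the filament dry box, only ever pushing with the fingertips: push the small drawer low on its front fully home and push its raised lid down until it is fully shut, in either order, and only after both are closed push the bolt on its front all the way across to lock the lid. Do not pull the drawer or lid further open, lift nothing, and leave all the loose things in and around the box where they are.

Things in the scene. Friction and masses are not known exactly. Their poses are not given: they have to be found in the camera images.
- drybox: Fixed grey box, 170 (x) x 240 (y) x 92 mm to the rim, 101 with the lid shut. Origin: centre of its underside, on the table. Its x points from front to hinge side, y to its left seen from the front. Front turned to the robot's right (yaw 1.3 to 2.0; at 1.57 it faces world -y). Open bay on top; drawer low in the left half of the front, bolt high on the right half.
- lid (a joint): Angle of the lid in rad: 0 is fully shut (level on the rim), it grows as the lid rises; starts 0.8 to 1.3. The hinge is stiff: the lid stays at any angle where it is left and needs about 1 to 3 N pushed square on it near its free edge.
- lid_hinge (a point): Point on the hinge line of the lid, in the middle of the box's rear rim, in the plane of the lid's underside, 92.5 mm above the table. The hinge line runs along the box's y.
- lid_edge (a point): Middle of the free edge of the lid, on its outer (upper) face. The lid is a plain panel, 172 mm from hinge to free edge, 240 mm wide and 8 mm thick; at the free edge, 15 mm to the right of the middle, it carries a small steel catch that the bolt enters (reaching 22 mm beyond the edge and 28 mm down from the underside).
- drawer (a joint): How far the drawer stands out, m: 0 is fully home, at a firm stop; starts 0.035 to 0.055. It slides along the box's x with about 1.5 N of friction and stays where it is left.
- drawer_pull (a point): Centre of the front face of the drawer's pull, a solid black ledge 60 mm wide (box y), 20 mm high and standing 22 mm out from the drawer front. This point is 38.5 mm above the table (the ledge spans 28.5 to 48.5 mm) and 57 mm to the left of the box's middle. The drawer front is 110 mm wide and 42 mm high, 10.5 to 52.5 mm above the table. Push it toward the box's +x.
- bolt (a joint): Travel of the bolt, m: 0 is fully unlocked (to the right), 0.045 is fully across at a firm stop; starts 0 to 0.012. It slides along the box's +y (to the left seen from the front) with about 1.5 N of friction and stays where it is left.
- bolt_tab (a point): Centre of the top of the bolt's upright steel finger tab. The tab is 14 mm thick along box y, 30 mm along box x (it sticks out of the front of the box), 40 mm high, its top 102 mm above the table. Push it on its right side (its -y side) toward the box's +y.
- sample_spool: Loose small spool lying in the bay, diameter 110, height 28 mm, origin at the centre of its underside. Leave it.
- canister: Loose metal canister in the bay, diameter 48, height 26 mm, origin at the centre of its underside. Leave it.
- glue_stick: Loose glue stick standing in front of the box, diameter 31, height 85 mm, origin at the centre of its underside. Leave it.
- nozzle_jar: Loose glass jar standing in front of the right half of the box, diameter 50, height 60 mm, origin at the centre of its underside. Leave it.
- big_spool: Loose cardboard spool lying flat on the left of the table, diameter 200, height 66 mm, origin at the centre of its underside. Leave it.
- scraper: Loose spatula lying on the right of the table, 200 mm long along its x, about 30 mm high at most, origin on the table below its middle. Leave it.
- bracket: Loose printed black L-bracket on the left of the table, beyond the box's hinge side, 70 x 45 x 56 mm, origin at the centre of its underside. Leave it.

How it is judged (in metres and radians):
On the way, in this order (a step that is already met when the one before it is completed fails the run):
1. the drawer is home and the lid is shut, with the bolt not yet across (value of joint drawer below 0.004 m and value of joint lid below 0.03 rad and value of joint bolt below 0.03 m), for 0.2 s.
2. the bolt is across (value of joint bolt above 0.039 m), for 0.2 s.
At the end, for the whole second after the job is handed in: The drawer is within 4 mm of home, the lid within 0.03 rad (5 mm at its edge) of shut, the bolt at least 39 of its 45 mm across and at rest (value of joint drawer below 0.004 m and value of joint lid below 0.03 rad and value of joint bolt above 0.039 m and velocity of joint bolt below 0.01 m/s); the robot touches nothing.
It fails at once if the lid is pulled further open or the drawer further out (value of joint lid above 1.42 rad or value of joint drawer above 0.065 m).
It fails at once if the bolt is pushed across (past 30 mm) while the drawer or the lid is open (value of joint bolt above 0.03 m and (value of joint drawer above 0.008 m or value of joint lid above 0.06 rad)).
It fails at once if a loose thing is lifted, carried or pushed more than 25 mm from its place (distance of any of sample_spool, canister, glue_stick, nozzle_jar, big_spool, scraper, bracket from where it was at the start of the episode above 0.025 m).
It fails at once if a standing thing is knocked over (angle between any of glue_stick, nozzle_jar, bracket's own z axis and vertical above 0.5 rad).
It also fails if it takes over 54 s, if anything falls off the work surface, if the arm or the gripper's body presses on something with over 40 N, if the wrist force passes 120 N, or if a joint passes its speed limit or range.

## Robot

A 6-joint arm with a two-finger parallel gripper is mounted at the origin on the work surface. World frame = base frame: x ahead of the robot, y to its left, z up, the work surface at z = 0. Lengths are in m, angles in degrees, forces in N, time in s.
With the tool pointing down it reaches from about 0.35 to 0.875 m from the base axis. Payload 4.2 kg.
Tool frame: the origin (TCP) lies at the very end of the fingers, on their centre line; the grasp point (between the pads) lies 19 mm behind it; z points along the fingers, y is the line along which they close (so a half turn about z gives the same grasp; the last joint's range is limited). The gripper opens to 87 mm and grips with 3 to 60 N. Pads are 19 mm wide; open, the fingers measure 117 mm over their backs; the gripper's body (75 mm by 190 mm) begins 51 mm behind the grasp point.
Start: joints at [87.009, 22.042, 0.453, 0, -68.411, -14.817], TCP at [0.191, 0.595, 0.223] pointing down, gripper open.
Joint ranges: [-179.83, 179.83], [-69.29, 118.12], [-61.27, 80.66], [-181.25, 117.63], [-171.15, -9.14], [-177.46, 177.46]. Speed limits (degrees/s): [159.86, 159.86, 180, 180, 180, 180].

## Interface

Orientations are given as a 3x3 rotation matrix whose columns are the frame's x, y, z axes.
In Python, from station import monitor, cams, ticket gives the robot as it stands.
- The arm moves only by the tool drive_tool, never from a script. Its argument "moves" is a list of rows, each an object with "delta_pos": the shift along the tool's x, y, z in mm, a list of three; "turn": the turn about the tool's z in rad; "claw": the opening, from 0 (shut) to 1 (fully open). A call has 1 to 12 rows; each row shifts and turns the commanded pose from where the row before left it, along the tool's axes as they then stand; what a row does not reach is not made up. A row lasts 1/8 s, in which the tool goes at most 62.5 mm and 10.7 degrees, less where a joint would pass 70% of its speed; a pose out of reach is approached as far as the arm can. A call is refused whole if a number of a shift passes 62.5 or a number of a turn 0.188, either way. A call with a gripper value outside its range is refused whole. The fingers move at their own pace and stop on an object; the grip force is fixed at half the most. Time passes only in rows, so rows that do not move let the fingers close. It gives the time, the measured TCP pose, the force, the opening and the grip force at its end, in the units of the state.
- monitor.sense(): the state, without advancing time (a new reading comes with each control period).
- cams.capture(name): name is "scene" or "top" or "wrist"; returns a dict with "color" (400x640x3 uint8, red, green, blue), "range_z" (400x640 float32, m along the optical axis (not along the pixel's ray), 0 where there is no reading), "vertical_fov" (degrees; the focal length in pixels is half the picture's height over the tangent of half this angle, whatever the lens; pixels are square), "cx", "cy" (the principal point, pixels), "dist" ([k1, k2, p1, p2, k3] as OpenCV has them; the pictures are not rectified), "extrinsics" (4x4, takes a point from camera to world coordinates). Camera axes: x right, y down, z forward; pixel columns grow to the right and rows downward; lengths in m; the calibration is good to about 2 mm. A picture is of the moment at which its call begins.
- ticket.finish_job(): hands the job in; it is judged then, once.
The state is a dict: "time_s": time; "joints": joint angles; "joint_velocities": joint speeds; "effort": joint torques, N m; "tcp_pos": TCP position; "ee_rot": TCP orientation; "wrist_force": force on the tool from outside, world axes, zero at the start; "moment": the same for the moment, N m; "gripper_width": opening from 0.0 (shut) to 1.0 (fully open); "gripper_force": force on a finger pad.
Only numpy, scipy, OpenCV 4.12 (cv2) and the standard library are available. Lean on these libraries where they do the work, as an engineer would, in place of code of your own. Each camera call takes 0.05 s, during which the arm holds its last target. There are 200 camera calls.

## Working session

There is one attempt and no reset: what is moved stays moved. The work goes in short steps, Python scripts to look and compute and a tool call to move; the robot and the scene stay as the last step left them, time stands still between calls to the robot, and variables do not carry over. Pictures are saved under pics/ and viewed, at most 11 in all, crops included, and the job is handed in when it is done.

Besides the shell and the picture viewer there is one more tool, called after "Call:" in YAML: its name, and indented under it one key for each argument. drive_tool: Moves the arm, as the interface text tells. Its arguments: {"type":"object","properties":{"moves":{"type":"array","items":{"type":"object","properties":{"delta_pos":{"type":"array","items":{"type":"number"}},"turn":{"type":"number"},"claw":{"type":"number"}}}}},"required":["moves"]}

```bash
mkdir -p pics; cat > h.py <<'E'
import numpy as np, cv2
from station import monitor, cams, ticket
def cap(n):
    d=cams.capture(n); h,w=d["color"].shape[:2]
    f=h/2/np.tan(np.radians(d["vertical_fov"])/2)
    d["K"]=np.array([[f,0,d["cx"]],[0,f,d["cy"]],[0,0,1]]); d["D"]=np.array(d["dist"],float)
    d["T"]=np.array(d["extrinsics"]); return d
def save(d,n): cv2.imwrite(f"pics/{n}.png",d["color"][:,:,::-1])
def rays(d,uv):
    p=cv2.undistortPoints(np.array(uv,float).reshape(-1,1,2),d["K"],d["D"])[:,0]
    return np.c_[p,np.ones(len(p))]
def plane(d,uv,z):
    r=rays(d,uv)@d["T"][:3,:3].T; o=d["T"][:3,3]
    return o+r*((z-o[2])/r[:,2])[:,None]
def depth(d,uv):
    uv=np.array(uv,int).reshape(-1,2)
    z=d["range_z"][uv[:,1],uv[:,0]]
    return (rays(d,uv)*z[:,None])@d["T"][:3,:3].T+d["T"][:3,3]
E
python3 - <<'E'
from h import *
np.set_printoptions(precision=3,suppress=True)
for n in("scene","top"):
    d=cap(n); save(d,n+"0"); print(n,d["T"],d["K"][0,0],d["dist"])
s=monitor.sense(); print(s["tcp_pos"],s["ee_rot"],s["wrist_force"],s["time_s"])
E
```

```text
scene [[ 0.894  0.235 -0.382  1.081]
 [ 0.448 -0.512  0.733 -1.024]
 [-0.023 -0.826 -0.563  0.926]
 [ 0.     0.     0.     1.   ]] 519.0034874457782 [-0.168  0.     0.     0.     0.   ]
top [[-0.009 -0.981  0.193  0.248]
 [-1.     0.011  0.013  0.026]
 [-0.015 -0.193 -0.981  1.457]
 [ 0.     0.     0.     1.   ]] 404.58650967537113 [-0.034  0.     0.     0.     0.   ]
[0.191 0.595 0.222] [[ 0.952 -0.306 -0.001]
 [-0.306 -0.952 -0.002]
 [ 0.     0.002 -1.   ]] [ 0.842  0.088 -0.807] 0.1
```

View pics/scene0.png

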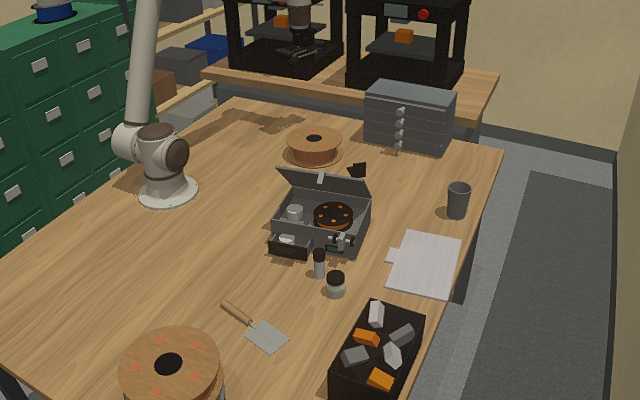

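View pics/top0.png

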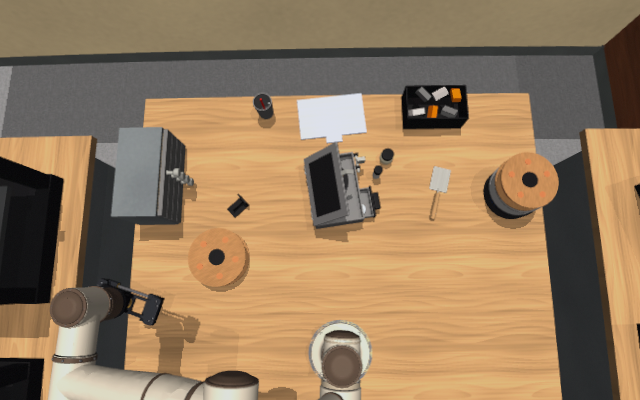

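The box is near the middle of both views: scene at about (320,225), top at about (338,187). The drawer is at (290,245) in scene, the bolt at (343,240), and the glue stick and jar are at (319,262) and (335,283). I'll zoom in on both.

```bash
python3 - <<'E'
from h import *
np.set_printoptions(precision=3,suppress=True)
a=cv2.imread("pics/scene0.png")[155:305,255:385]; b=cv2.imread("pics/top0.png")[135:240,295:405]
cv2.imwrite("pics/zs.png",cv2.resize(a,None,fx=4,fy=4,interpolation=2)[:600]); cv2.imwrite("pics/zt.png",cv2.resize(b,None,fx=5,fy=5,interpolation=2))
E
```

```text
(no output)
```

View pics/zs.png

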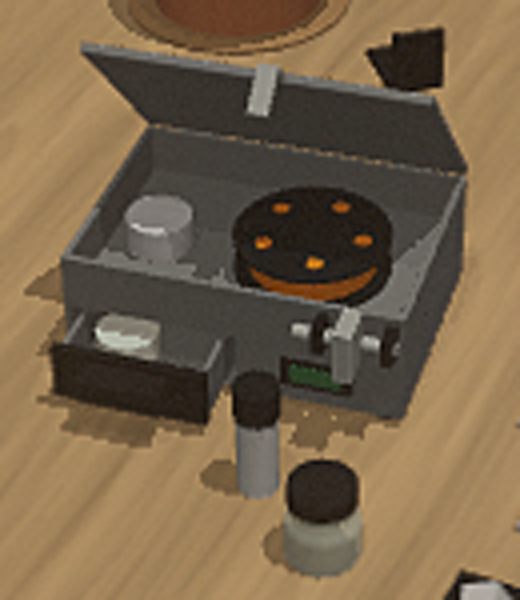

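View pics/zt.png

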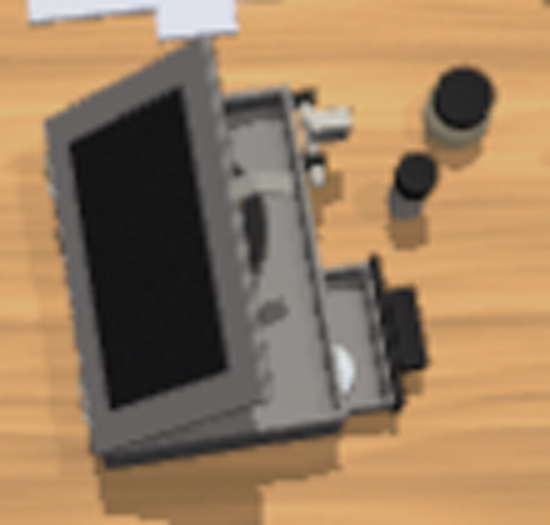

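The crops show the box with its lid at about 50–60°, a rim corner at zt (343,420) and another at (290,90), the pull at (412–428,290–365), the tab top at about (330,118), the glue-stick cap at (415,175) and the jar cap at (465,95). In zs the lid's free corners are at (83,45) and (435,100).

```bash
python3 - <<'E'
from h import *
np.set_printoptions(precision=3,suppress=True)
S=cap("scene");T=cap("top")
zs=lambda p:np.array(p)/4+[255,155]-.4
zt=lambda p:np.array(p)/5+[295,135]-.4
def tri(a,b):
    P=[]
    for d,p in((S,zs(a)),(T,zt(b))):
        o=d["T"][:3,3]; r=d["T"][:3,:3]@rays(d,[p])[0]; P.append((o,r/np.linalg.norm(r)))
    A=sum(np.eye(3)-np.outer(r,r) for o,r in P); B=sum((np.eye(3)-np.outer(r,r))@o for o,r in P)
    return np.linalg.solve(A,B)
print("rimT FL,FR",plane(T,[zt((343,418)),zt((290,90))],.092))
print("rimS FL,BL,BR",plane(S,[zs((65,260)),zs((150,125)),zs((465,175))],.092))
print("tri FL",tri((65,260),(343,418)))
print("lid L,R",tri((83,45),(262,395)),tri((435,100),(208,42)))
print("pull top front T",plane(T,[zt((428,365)),zt((414,288))],.0485))
print("tab T",plane(T,[zt((332,120))],.102),"S",plane(S,[zs((348,314))],.102), tri((348,314),(332,120)))
print("glue",plane(T,[zt((416,175))],.085),plane(S,[zs((256,385))],.085),tri((256,385),(416,175)))
print("jar",plane(T,[zt((466,98))],.06),plane(S,[zs((322,475))],.06),tri((322,475),(466,98)))
print("depth tab",depth(T,zt((332,118))),depth(S,zs((348,316))),"glue",depth(T,zt((416,175))),"jar",depth(T,zt((466,98))))
print("pull d",depth(T,zt((405,330))))
E
```

```text
rimT FL,FR [[ 0.451 -0.084  0.092]
 [ 0.685 -0.053  0.092]]
rimS FL,BL,BR [[ 0.457 -0.09   0.092]
 [ 0.429  0.079  0.092]
 [ 0.663  0.115  0.092]]
tri FL [ 0.452 -0.084  0.087]
lid L,R [ 0.445 -0.025  0.222] [0.678 0.007 0.221]
pull top front T [[ 0.495 -0.149  0.048]
 [ 0.551 -0.141  0.048]]
tab T [[ 0.66  -0.081  0.102]] S [[ 0.658 -0.075  0.102]] [ 0.659 -0.08   0.106]
glue [[ 0.624 -0.14   0.085]] [[ 0.627 -0.144  0.085]] [ 0.625 -0.141  0.082]
jar [[ 0.687 -0.181  0.06 ]] [[ 0.687 -0.177  0.06 ]] [ 0.688 -0.18   0.063]
depth tab [[ 0.663 -0.082  0.097]] [[ 0.655 -0.072  0.099]] glue [[ 0.626 -0.138  0.085]] jar [[ 0.688 -0.178  0.062]]
pull d [[ 0.522 -0.131  0.05 ]]
```

Call:
drive_tool:
  moves:
    - {"delta_pos":[0,0,-15],"turn":0.1865,"claw":0}
    - {"delta_pos":[0,0,-15],"turn":0.1865,"claw":0}
    - {"delta_pos":[0,0,-15],"turn":0.1865,"claw":0}
    - {"delta_pos":[0,0,-15],"turn":0.1865,"claw":0}
    - {"delta_pos":[0,0,-15],"turn":0.1865,"claw":0}
    - {"delta_pos":[0,0,-15],"turn":0.1865,"claw":0}
    - {"delta_pos":[0,0,0],"turn":0,"claw":0}
    - {"delta_pos":[0,0,0],"turn":0,"claw":0}

```text
time_s: 1.2
tcp_pos: [0.1909, 0.5947, 0.3116]
ee_rot: [[0.143, -0.99, -0.001], [-0.99, -0.143, -0.001], [0.001, 0.001, -1.0]]
wrist_force: [-0.3, -0.9, -0.2]
gripper_width: 0.173
gripper_force: 0.0
```

Call:
drive_tool:
  moves:
    - {"delta_pos":[52,-23.3,0],"claw":0}
    - {"delta_pos":[52,-23.3,0],"claw":0}
    - {"delta_pos":[52,-23.3,0],"claw":0}
    - {"delta_pos":[52,-23.3,0],"claw":0}
    - {"delta_pos":[52,-23.3,0],"claw":0}
    - {"delta_pos":[52,-23.3,0],"claw":0}
    - {"delta_pos":[52,-23.3,0],"claw":0}
    - {"delta_pos":[52,-23.3,0],"claw":0}
    - {"delta_pos":[52,-23.3,0],"claw":0}
    - {"delta_pos":[52,-23.3,0],"claw":0}
    - {"delta_pos":[52,-23.3,0],"claw":0}
    - {"delta_pos":[52,-23.3,0],"claw":0}

```text
invalid input
```

```bash
python3 - <<'E'
from h import *
d=cap("wrist"); save(d,"w1"); s=monitor.sense(); print(s["tcp_pos"],s["joints"],s["gripper_width"]); print(d["T"].round(3))
E
```

```text
[0.19091808 0.59462763 0.31142108] [ 8.70120788e+01  1.95751117e+01  9.34717133e+00 -2.59549679e-02
 -7.98802797e+01 -7.88099157e+01] 0.12292849495879189
[[-0.99  -0.137 -0.041  0.202]
 [-0.143  0.95   0.277  0.519]
 [ 0.001  0.28  -0.96   0.474]
 [ 0.     0.     0.     1.   ]]
```

View pics/w1.png

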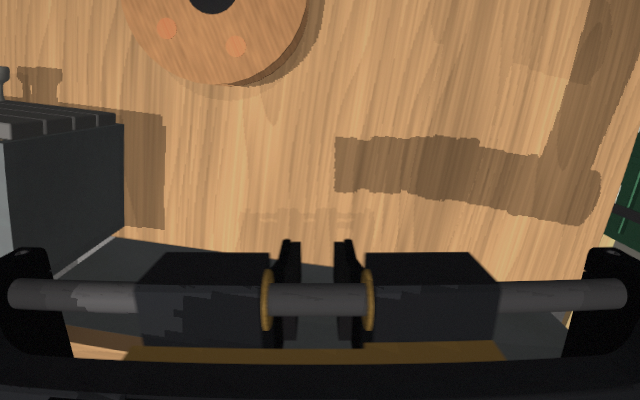

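The drive call was refused, so the arm is still over its start place. The picture shows the big spool at (215,20) and the cabinet at left. I'll repeat the call with every field given.

Call:
drive_tool:
  moves:
    - {"delta_pos":[52,-23.3,0],"turn":0,"claw":0}
    - {"delta_pos":[52,-23.3,0],"turn":0,"claw":0}
    - {"delta_pos":[52,-23.3,0],"turn":0,"claw":0}
    - {"delta_pos":[52,-23.3,0],"turn":0,"claw":0}
    - {"delta_pos":[52,-23.3,0],"turn":0,"claw":0}
    - {"delta_pos":[52,-23.3,0],"turn":0,"claw":0}
    - {"delta_pos":[52,-23.3,0],"turn":0,"claw":0}
    - {"delta_pos":[52,-23.3,0],"turn":0,"claw":0}
    - {"delta_pos":[52,-23.3,0],"turn":0,"claw":0}
    - {"delta_pos":[52,-23.3,0],"turn":0,"claw":0}
    - {"delta_pos":[52,-23.3,0],"turn":0,"claw":0}
    - {"delta_pos":[52,-23.3,0],"turn":0,"claw":0}

```text
time_s: 2.75
tcp_pos: [0.5561, 0.0147, 0.3119]
ee_rot: [[0.142, -0.99, -0.001], [-0.99, -0.142, -0.0], [0.0, 0.001, -1.0]]
wrist_force: [0.5, 1.0, 0.9]
gripper_width: 0.006
gripper_force: 0.0
```

Call:
drive_tool:
  moves:
    - {"delta_pos":[0,0,0],"turn":0,"claw":0}
    - {"delta_pos":[0,0,0],"turn":0,"claw":0}
    - {"delta_pos":[0,0,0],"turn":0,"claw":0}

```text
time_s: 3.12
tcp_pos: [0.5551, 0.0175, 0.3125]
ee_rot: [[0.143, -0.99, -0.0], [-0.99, -0.143, 0.0], [-0.0, 0.0, -1.0]]
wrist_force: [-0.7, 0.2, 0.0]
gripper_width: -0.0
gripper_force: 0.0
```

Call:
drive_tool:
  moves:
    - {"delta_pos":[0,0,16],"turn":0,"claw":0}
    - {"delta_pos":[0,0,16],"turn":0,"claw":0}
    - {"delta_pos":[0,0,16],"turn":0,"claw":0}
    - {"delta_pos":[0,0,16],"turn":0,"claw":0}
    - {"delta_pos":[0,0,16],"turn":0,"claw":0}
    - {"delta_pos":[0,0,12],"turn":0,"claw":0}
    - {"delta_pos":[0,0,0],"turn":0,"claw":0}

```text
time_s: 4.0
tcp_pos: [0.5551, 0.0163, 0.2194]
ee_rot: [[0.14, -0.99, -0.002], [-0.99, -0.14, -0.001], [0.0, 0.002, -1.0]]
wrist_force: [-0.9, 0.6, 0.0]
gripper_width: 0.004
gripper_force: 0.0
```

```bash
python3 - <<'E'
from h import *
d=cap("scene"); a=d["color"][130:280,245:395,::-1]
cv2.imwrite("pics/s2.png",cv2.resize(a,None,fx=4,fy=4,interpolation=2))
E
```

```text
(no output)
```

View pics/s2.png

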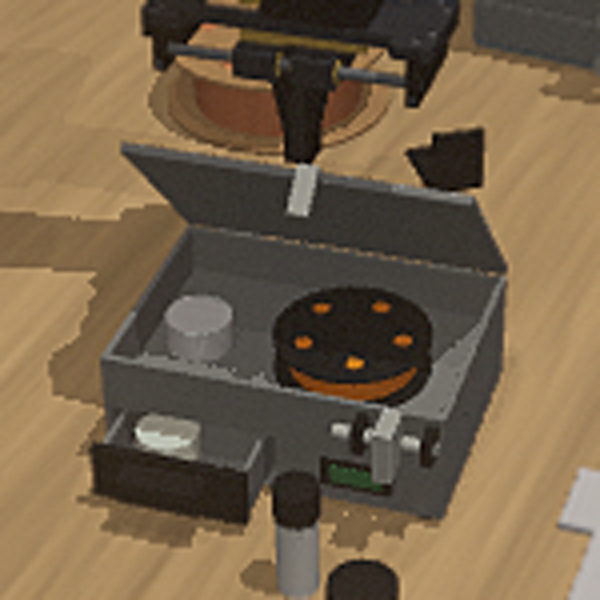

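The fingertips are just behind the lid's free edge at (302,155). Now I'll push the lid down along its arc.

Call:
drive_tool:
  moves:
    - {"delta_pos":[2,0,6],"turn":0,"claw":0}
    - {"delta_pos":[2,0,6],"turn":0,"claw":0}
    - {"delta_pos":[2,0,6],"turn":0,"claw":0}
    - {"delta_pos":[2,0,6],"turn":0,"claw":0}
    - {"delta_pos":[2,0,6],"turn":0,"claw":0}
    - {"delta_pos":[2,0,6],"turn":0,"claw":0}
    - {"delta_pos":[0,0,0],"turn":0,"claw":0}

```text
time_s: 4.92
tcp_pos: [0.5568, 0.0044, 0.1837]
ee_rot: [[0.14, -0.99, -0.002], [-0.99, -0.14, -0.0], [-0.0, 0.002, -1.0]]
wrist_force: [-0.7, -0.7, -0.2]
gripper_width: 0.005
gripper_force: 0.0
```

```bash
cat >> h.py <<'E'
def lid():
    d=cap("top"); u,v=np.meshgrid(np.arange(290,410),np.arange(130,245)); uv=np.c_[u.ravel(),v.ravel()]
    P=depth(d,uv); o=np.array([.545,.099,.0925]); ex=np.array([.14,-.99]); ey=np.array([-.99,-.14])
    Q=np.c_[(P-o)[:,:2]@ex,(P-o)[:,:2]@ey,P[:,2]]
    for yl,yh in((-.11,-.06),(.06,.11)):
        m=(Q[:,1]>yl)&(Q[:,1]<yh)&(Q[:,0]>-.02)&(Q[:,0]<.19)&(Q[:,2]>.085)&(Q[:,2]<.3); q=Q[m]
        for a in np.arange(0,.19,.02):
            k=q[(q[:,0]>=a)&(q[:,0]<a+.02)]
            if len(k): print(f"{a:.2f}:{np.median(k[:,2]):.3f}({len(k)})",end=" ")
        print()
E
python3 -c "
from h import *; lid(); print(monitor.sense()['wrist_force'])"
```

```text
0.16:0.092(8) 0.18:0.100(20) 
0.00:0.109(85) 0.02:0.125(89) 0.04:0.139(96) 0.06:0.164(147) 0.08:0.178(138) 0.10:0.290(139) 0.12:0.204(104) 0.16:0.091(24) 
[-0.63371433  0.33998387  0.39541573]
```

Call:
drive_tool:
  moves:
    - {"delta_pos":[2,0,5],"turn":0,"claw":0}
    - {"delta_pos":[2,0,5],"turn":0,"claw":0}
    - {"delta_pos":[2,0,5],"turn":0,"claw":0}
    - {"delta_pos":[2,0,5],"turn":0,"claw":0}
    - {"delta_pos":[2,0,5],"turn":0,"claw":0}
    - {"delta_pos":[2,0,5],"turn":0,"claw":0}
    - {"delta_pos":[0,0,0],"turn":0,"claw":0}

```text
time_s: 5.85
tcp_pos: [0.5586, -0.0074, 0.1538]
ee_rot: [[0.14, -0.99, -0.001], [-0.99, -0.14, -0.0], [-0.0, 0.001, -1.0]]
wrist_force: [0.3, 0.1, -0.5]
gripper_width: 0.006
gripper_force: 0.0
```

```bash
python3 -c "
from h import *; lid(); print(monitor.sense()['wrist_force'])"
```

```text
0.18:0.089(3) 
0.00:0.107(75) 0.02:0.114(85) 0.04:0.123(90) 0.06:0.133(113) 0.08:0.263(141) 0.10:0.263(135) 0.12:0.261(133) 0.14:0.168(81) 0.16:0.093(23) 
[ 0.12057513  0.21402556 -0.18404805]
```

Call:
drive_tool:
  moves:
    - {"delta_pos":[2,0,5],"turn":0,"claw":0}
    - {"delta_pos":[2,0,5],"turn":0,"claw":0}
    - {"delta_pos":[2,0,5],"turn":0,"claw":0}
    - {"delta_pos":[2,0,5],"turn":0,"claw":0}
    - {"delta_pos":[2,0,5],"turn":0,"claw":0}
    - {"delta_pos":[2,0,5],"turn":0,"claw":0}
    - {"delta_pos":[2,0,5],"turn":0,"claw":0}
    - {"delta_pos":[2,0,5],"turn":0,"claw":0}
    - {"delta_pos":[2,0,5],"turn":0,"claw":0}
    - {"delta_pos":[2,0,4],"turn":0,"claw":0}
    - {"delta_pos":[0,0,2],"turn":0,"claw":0}
    - {"delta_pos":[0,0,0],"turn":0,"claw":0}

```text
time_s: 7.4
tcp_pos: [0.5617, -0.0272, 0.1033]
ee_rot: [[0.14, -0.99, -0.0], [-0.99, -0.14, -0.0], [0.0, 0.0, -1.0]]
wrist_force: [0.3, -0.0, 0.5]
gripper_width: 0.006
gripper_force: 0.0
```

Call:
drive_tool:
  moves:
    - {"delta_pos":[0,0,2],"turn":0,"claw":0}
    - {"delta_pos":[0,0,2],"turn":0,"claw":0}
    - {"delta_pos":[0,0,0],"turn":0,"claw":0}

```text
time_s: 7.78
tcp_pos: [0.562, -0.0271, 0.1009]
ee_rot: [[0.141, -0.99, 0.001], [-0.99, -0.141, -0.0], [0.001, -0.001, -1.0]]
wrist_force: [-2.6, 0.8, 7.1]
gripper_width: 0.004
gripper_force: 3.4
```

Call:
drive_tool:
  moves:
    - {"delta_pos":[0,0,2],"turn":0,"claw":0}
    - {"delta_pos":[0,0,0],"turn":0,"claw":0}
    - {"delta_pos":[0,0,-20],"turn":0,"claw":0}
    - {"delta_pos":[0,0,-20],"turn":0,"claw":0}
    - {"delta_pos":[35,14,0],"turn":0,"claw":0}
    - {"delta_pos":[35,14,0],"turn":0,"claw":0}
    - {"delta_pos":[35,14,0],"turn":0,"claw":0}
    - {"delta_pos":[35,14,0],"turn":0,"claw":0}
    - {"delta_pos":[0,0,0],"turn":0,"claw":0}
    - {"delta_pos":[0,0,0],"turn":0,"claw":0}

```text
time_s: 9.02
tcp_pos: [0.5261, -0.1733, 0.1375]
ee_rot: [[0.14, -0.99, 0.0], [-0.99, -0.14, 0.0], [-0.0, -0.0, -1.0]]
wrist_force: [-0.9, -0.8, -0.2]
gripper_width: 0.008
gripper_force: 0.0
```

```bash
python3 - <<'E'
from h import *
lid()
d=cap("scene"); a=d["color"][130:280,245:395,::-1]
cv2.imwrite("pics/s3.png",cv2.resize(a,None,fx=4,fy=4,interpolation=2))
E
```

```text
0.00:0.101(77) 0.02:0.101(78) 0.04:0.102(33) 
0.00:0.101(80) 0.02:0.102(86) 0.04:0.101(54)
```

View pics/s3.png

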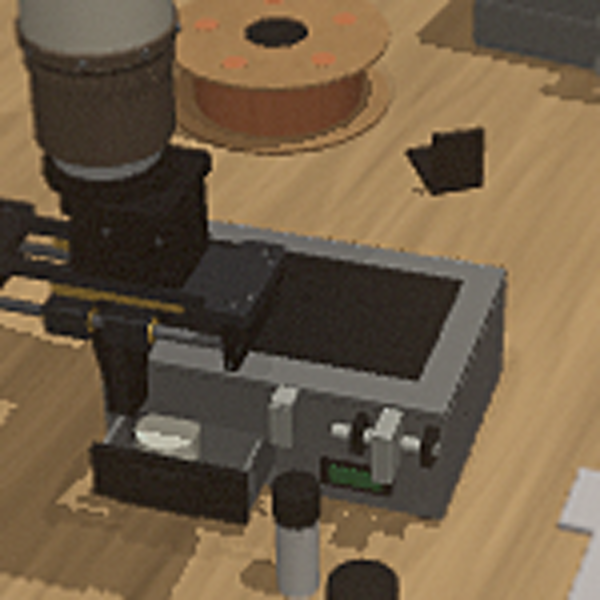

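The lid is shut, flat at z = 0.101, and the catch hangs at (283,415). I'll check by projection where the fingertip will come down relative to the pull.

```bash
python3 - <<'E'
from h import *
S=cap("scene"); W=np.linalg.inv(S["T"])
def pr(p): return ((cv2.projectPoints(np.array([p],float),cv2.Rodrigues(W[:3,:3])[0],W[:3,3],S["K"],S["D"])[0].ravel()+.4-[245,130])*4).round()
t=np.array(monitor.sense()["tcp_pos"]); print("tip",pr(t)); t[2]=.04; print("down",pr(t))
print("pull top corners",pr([.495,-.149,.0485]),pr([.551,-.141,.0485]),"glue",pr([.625,-.141,.085]))
T=cap("top")
# pull by depth in top view, box frame
u,v=np.meshgrid(np.arange(350,400),np.arange(180,222)); P=depth(T,np.c_[u.ravel(),v.ravel()])
q=P[(abs(P[:,2]-.048)<.008)]; f=np.array([.569,-.069]); X=(q[:,:2]-f)@[.14,-.99]; Y=(q[:,:2]-f)@[-.99,-.14]
m=(Y>.03)&(Y<.085); print("out of front at z~.048: ",np.sort(X[m])[-15:].round(3),m.sum())
E
```

```text
tip [129. 402.]
down [139. 521.]
pull top corners [114. 477.] [195. 493.] glue [296. 481.]
out of front at z~.048:  [0.068 0.068 0.068 0.068 0.069 0.069 0.069 0.069 0.07  0.07  0.07  0.07
 0.07  0.07  0.071] 145
```

Call:
drive_tool:
  moves:
    - {"delta_pos":[0,0,20],"turn":0,"claw":0}
    - {"delta_pos":[0,0,20],"turn":0,"claw":0}
    - {"delta_pos":[0,0,20],"turn":0,"claw":0}
    - {"delta_pos":[0,0,20],"turn":0,"claw":0}
    - {"delta_pos":[0,0,16],"turn":0,"claw":0}
    - {"delta_pos":[0,0,0],"turn":0,"claw":0}
    - {"delta_pos":[0,0,0],"turn":0,"claw":0}

```text
time_s: 10.1
tcp_pos: [0.5267, -0.1734, 0.0421]
ee_rot: [[0.141, -0.99, 0.001], [-0.99, -0.141, -0.0], [0.0, -0.001, -1.0]]
wrist_force: [-1.0, -0.3, -0.6]
gripper_width: 0.005
gripper_force: 0.0
```

Call:
drive_tool:
  moves:
    - {"delta_pos":[-6,0,0],"turn":0,"claw":0}
    - {"delta_pos":[-6,0,0],"turn":0,"claw":0}
    - {"delta_pos":[-6,0,0],"turn":0,"claw":0}
    - {"delta_pos":[-6,0,0],"turn":0,"claw":0}
    - {"delta_pos":[-6,0,0],"turn":0,"claw":0}
    - {"delta_pos":[-6,0,0],"turn":0,"claw":0}
    - {"delta_pos":[-6,0,0],"turn":0,"claw":0}
    - {"delta_pos":[-6,0,0],"turn":0,"claw":0}
    - {"delta_pos":[-6,0,0],"turn":0,"claw":0}
    - {"delta_pos":[-4,0,0],"turn":0,"claw":0}
    - {"delta_pos":[0,0,0],"turn":0,"claw":0}

```text
time_s: 11.48
tcp_pos: [0.5175, -0.1156, 0.0413]
ee_rot: [[0.141, -0.99, -0.001], [-0.99, -0.141, 0.0], [-0.001, 0.001, -1.0]]
wrist_force: [0.1, -0.3, -0.4]
gripper_width: 0.002
gripper_force: 0.0
```

Call:
drive_tool:
  moves:
    - {"delta_pos":[-3,0,0],"turn":0,"claw":0}
    - {"delta_pos":[-2,0,0],"turn":0,"claw":0}
    - {"delta_pos":[0,0,0],"turn":0,"claw":0}

```text
time_s: 11.85
tcp_pos: [0.5169, -0.1114, 0.0413]
ee_rot: [[0.141, -0.99, -0.001], [-0.99, -0.141, -0.0], [0.0, 0.001, -1.0]]
wrist_force: [-0.6, -2.3, -0.7]
gripper_width: 0.007
gripper_force: 1.5
```

Call:
drive_tool:
  moves:
    - {"delta_pos":[-2,0,0],"turn":0,"claw":0}
    - {"delta_pos":[0,0,0],"turn":0,"claw":0}

```text
time_s: 12.1
tcp_pos: [0.5169, -0.1111, 0.0414]
ee_rot: [[0.141, -0.99, -0.0], [-0.99, -0.141, -0.002], [0.002, 0.001, -1.0]]
wrist_force: [1.5, -12.0, -3.4]
gripper_width: 0.005
gripper_force: 5.9
```

Call:
drive_tool:
  moves:
    - {"delta_pos":[20,0,0],"turn":0,"claw":0}
    - {"delta_pos":[20,0,0],"turn":0,"claw":0}
    - {"delta_pos":[0,0,-40],"turn":0,"claw":0}
    - {"delta_pos":[0,0,-40],"turn":0,"claw":0}
    - {"delta_pos":[0,0,-40],"turn":0,"claw":0}
    - {"delta_pos":[0,0,-40],"turn":0,"claw":0}
    - {"delta_pos":[-10,-40,0],"turn":0,"claw":0}
    - {"delta_pos":[-10,-40,0],"turn":0,"claw":0}
    - {"delta_pos":[-10,-40,0],"turn":0,"claw":0}
    - {"delta_pos":[-10,-40,0],"turn":0,"claw":0}
    - {"delta_pos":[-5,-22,0],"turn":0,"claw":0}
    - {"delta_pos":[0,0,0],"turn":0,"claw":0}

```text
time_s: 13.6
tcp_pos: [0.6971, -0.0774, 0.2001]
ee_rot: [[0.141, -0.99, -0.001], [-0.99, -0.141, 0.001], [-0.001, 0.001, -1.0]]
wrist_force: [0.3, 0.6, -0.2]
gripper_width: 0.008
gripper_force: 0.0
```

```bash
python3 - <<'E'
from h import *
d=cap("scene"); a=d["color"][170:290,245:395,::-1]; A=cv2.resize(a,None,fx=4,fy=4,interpolation=2)
d2=cap("wrist"); b=d2["color"][:,:,::-1]
cv2.imwrite("pics/s4.png",np.hstack([A,np.zeros((480,10,3),np.uint8)])[:480,:600]); cv2.imwrite("pics/w4.png",b)
W=np.linalg.inv(d["T"]); t=np.array(monitor.sense()["tcp_pos"]); print(t)
for z in (t[2],.08): print((cv2.projectPoints(np.array([[t[0],t[1],z]]),cv2.Rodrigues(W[:3,:3])[0],W[:3,3],d["K"],d["D"])[0].ravel()+.4-[245,170])*4)
E
```

```text
[ 0.69576325 -0.07842363  0.20106698]
[443.64911082 144.79386925]
[439.6025857  299.96486228]
```

View pics/s4.png

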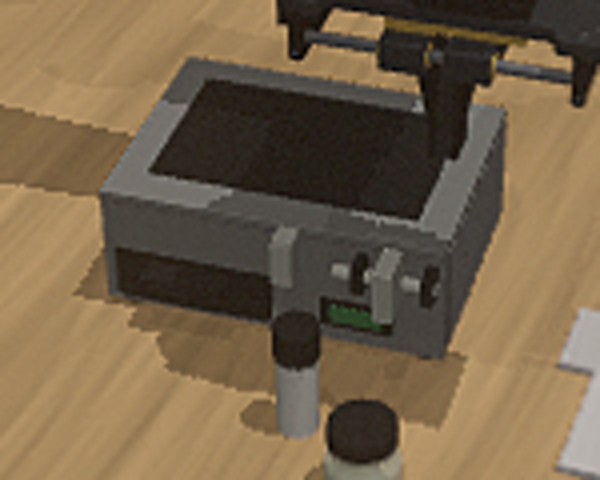

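View pics/w4.png

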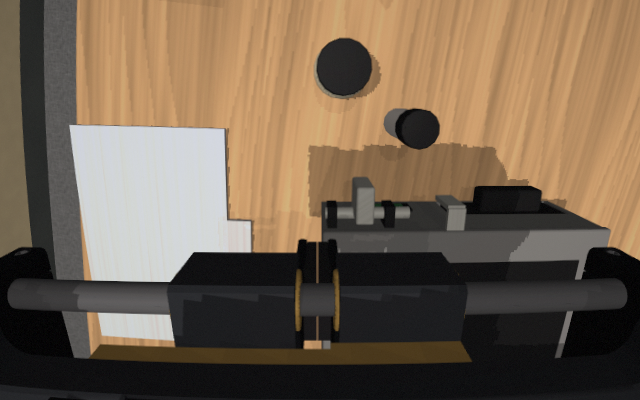

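The drawer is home and the lid is shut. In the wrist view the tab top is at (363,182), with the bolt guides at (331,205) and (389,205).

```bash
python3 - <<'E'
from h import *
np.set_printoptions(precision=4,suppress=True)
W=cap("wrist"); f=np.array([.569,-.069])
def bx(P): return np.c_[(P[:,:2]-f)@[.14,-.99],(P[:,:2]-f)@[-.99,-.14],P[:,2]]
print("tab top outer corners @.102",bx(plane(W,[(353,178),(372,178)],.102)))
print("tab top rim inner",bx(plane(W,[(355,195),(374,195)],.102)))
print("guide outer @.09",bx(plane(W,[(327,202),(337,202)],.09)))
print("lid edge",bx(plane(W,[(400,229),(590,229)],.101)))
for n,uv in(("tab",[(362,184),(362,190),(364,215)]),("guide",[(331,204),(331,210),(389,204)]),("rod",[(348,211)]),("lid",[(420,240)])): print(n,bx(depth(W,uv)))
s=monitor.sense()["tcp_pos"]; print("tcp",bx(np.array([s])))
E
```

```text
tab top outer corners @.102 [[ 0.0455 -0.097   0.102 ]
 [ 0.0455 -0.0828  0.102 ]]
tab top rim inner [[ 0.0324 -0.0951  0.102 ]
 [ 0.0324 -0.0808  0.102 ]]
guide outer @.09 [[ 0.0234 -0.1157  0.09  ]
 [ 0.0234 -0.1078  0.09  ]]
lid edge [[ 0.0047 -0.059   0.101 ]
 [ 0.0036  0.1     0.101 ]]
tab [[ 0.0379 -0.0885  0.0893]
 [ 0.0362 -0.0899  0.1014]
 [ 0.0168 -0.0878  0.1026]]
guide [[ 0.0175 -0.1119  0.0756]
 [ 0.0156 -0.1123  0.0862]
 [ 0.0187 -0.0644  0.0799]]
rod [[ 0.013  -0.0981  0.0809]]
lid [[-0.0051 -0.042   0.0997]]
tcp [[ 0.0273 -0.124   0.2015]]
```

Call:
drive_tool:
  moves:
    - {"delta_pos":[11,0,0],"turn":0,"claw":0}
    - {"delta_pos":[0,0,25],"turn":0,"claw":0}
    - {"delta_pos":[0,0,25],"turn":0,"claw":0}
    - {"delta_pos":[0,0,25],"turn":0,"claw":0}
    - {"delta_pos":[0,0,25],"turn":0,"claw":0}
    - {"delta_pos":[0,0,15],"turn":0,"claw":0}
    - {"delta_pos":[0,0,0],"turn":0,"claw":0}
    - {"delta_pos":[0,0,0],"turn":0,"claw":0}

```text
time_s: 14.75
tcp_pos: [0.6987, -0.0898, 0.0879]
ee_rot: [[0.141, -0.99, 0.002], [-0.99, -0.141, -0.0], [0.001, -0.002, -1.0]]
wrist_force: [0.5, 1.0, -0.1]
gripper_width: 0.01
gripper_force: 0.0
```

Call:
drive_tool:
  moves:
    - {"delta_pos":[0,5,0],"turn":0,"claw":0}
    - {"delta_pos":[0,5,0],"turn":0,"claw":0}
    - {"delta_pos":[0,5,0],"turn":0,"claw":0}
    - {"delta_pos":[0,5,0],"turn":0,"claw":0}
    - {"delta_pos":[0,5,0],"turn":0,"claw":0}
    - {"delta_pos":[0,5,0],"turn":0,"claw":0}
    - {"delta_pos":[0,0,0],"turn":0,"claw":0}

```text
time_s: 15.62
tcp_pos: [0.6678, -0.0938, 0.0867]
ee_rot: [[0.141, -0.99, -0.001], [-0.99, -0.141, -0.0], [0.0, 0.001, -1.0]]
wrist_force: [0.7, -0.1, 0.4]
gripper_width: 0.005
gripper_force: 0.1
```

Call:
drive_tool:
  moves:
    - {"delta_pos":[0,4,0],"turn":0,"claw":0}
    - {"delta_pos":[0,4,0],"turn":0,"claw":0}
    - {"delta_pos":[0,4,0],"turn":0,"claw":0}
    - {"delta_pos":[0,3,0],"turn":0,"claw":0}
    - {"delta_pos":[0,0,0],"turn":0,"claw":0}

```text
time_s: 16.25
tcp_pos: [0.6528, -0.0959, 0.0866]
ee_rot: [[0.14, -0.99, -0.001], [-0.99, -0.14, -0.0], [-0.0, 0.001, -1.0]]
wrist_force: [0.0, -0.3, 0.3]
gripper_width: -0.0
gripper_force: 0.3
```

Call:
drive_tool:
  moves:
    - {"delta_pos":[0,2,0],"turn":0,"claw":0}
    - {"delta_pos":[0,2,0],"turn":0,"claw":0}
    - {"delta_pos":[0,0,0],"turn":0,"claw":0}

```text
time_s: 16.62
tcp_pos: [0.6492, -0.0965, 0.0866]
ee_rot: [[0.141, -0.99, -0.0], [-0.99, -0.141, -0.0], [-0.0, 0.0, -1.0]]
wrist_force: [0.8, -0.9, 0.7]
gripper_width: 0.007
gripper_force: 0.5
```

Call:
drive_tool:
  moves:
    - {"delta_pos":[0,2,0],"turn":0,"claw":0}
    - {"delta_pos":[0,2,0],"turn":0,"claw":0}
    - {"delta_pos":[0,0,0],"turn":0,"claw":0}

```text
time_s: 17.0
tcp_pos: [0.6451, -0.0971, 0.0865]
ee_rot: [[0.14, -0.99, -0.001], [-0.99, -0.14, -0.0], [-0.0, 0.001, -1.0]]
wrist_force: [0.9, -0.1, 0.6]
gripper_width: 0.004
gripper_force: 0.5
```

```bash
python3 - <<'E'
from h import *
np.set_printoptions(precision=4,suppress=True)
f=np.array([.569,-.069])
def bx(P): return np.c_[(P[:,:2]-f)@[.14,-.99],(P[:,:2]-f)@[-.99,-.14],P[:,2]]
print(bx(np.array([monitor.sense()["tcp_pos"]])),monitor.sense()["wrist_force"])
d=cap("wrist"); save(d,"w5"); 
u,v=np.meshgrid(np.arange(640),np.arange(400)); P=bx(depth(d,np.c_[u.ravel(),v.ravel()]))
m=(abs(P[:,2]-.102)<.004)&(P[:,0]>.018)&(P[:,0]<.045)&(P[:,1]>-.1)&(P[:,1]<.02)
print(m.sum(),np.percentile(P[m],[2,50,98],axis=0))
E
```

```text
[[ 0.0384 -0.0714  0.0865]] [ 0.9128 -0.0531  0.6076]
47 [[ 0.0351 -0.0715  0.0999]
 [ 0.0398 -0.0711  0.1015]
 [ 0.0449 -0.0711  0.1042]]
```

View pics/w5.png

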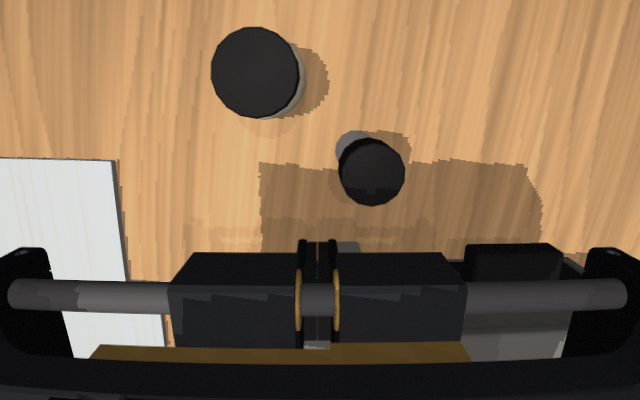

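The tab is at (348,247), moving just ahead of the fingertips, and the jar and glue stick haven't moved. I'll continue to the stop.

Call:
drive_tool:
  moves:
    - {"delta_pos":[0,2,0],"turn":0,"claw":0}
    - {"delta_pos":[0,2,0],"turn":0,"claw":0}
    - {"delta_pos":[0,0,0],"turn":0,"claw":0}

```text
time_s: 17.42
tcp_pos: [0.6412, -0.0976, 0.0865]
ee_rot: [[0.14, -0.99, -0.001], [-0.99, -0.14, 0.0], [-0.0, 0.001, -1.0]]
wrist_force: [1.7, -0.5, 0.3]
gripper_width: 0.004
gripper_force: 0.5
```

Call:
drive_tool:
  moves:
    - {"delta_pos":[0,2,0],"turn":0,"claw":0}
    - {"delta_pos":[0,0,0],"turn":0,"claw":0}

```text
time_s: 17.68
tcp_pos: [0.6393, -0.0979, 0.0865]
ee_rot: [[0.14, -0.99, -0.0], [-0.99, -0.14, -0.0], [-0.0, 0.0, -1.0]]
wrist_force: [1.2, -0.4, 0.3]
gripper_width: 0.007
gripper_force: 0.5
```

Call:
drive_tool:
  moves:
    - {"delta_pos":[0,2,0],"turn":0,"claw":0}
    - {"delta_pos":[0,0,0],"turn":0,"claw":0}

```text
time_s: 17.92
tcp_pos: [0.6373, -0.0981, 0.0865]
ee_rot: [[0.14, -0.99, -0.0], [-0.99, -0.14, -0.0], [-0.0, 0.0, -1.0]]
wrist_force: [1.6, -0.9, -0.7]
gripper_width: 0.003
gripper_force: 0.5
```

Call:
drive_tool:
  moves:
    - {"delta_pos":[0,2,0],"turn":0,"claw":0}
    - {"delta_pos":[0,0,0],"turn":0,"claw":0}

```text
time_s: 18.18
tcp_pos: [0.6353, -0.0984, 0.0865]
ee_rot: [[0.141, -0.99, -0.0], [-0.99, -0.141, -0.0], [-0.0, 0.0, -1.0]]
wrist_force: [1.6, -0.4, 0.1]
gripper_width: 0.002
gripper_force: 0.5
```

Call:
drive_tool:
  moves:
    - {"delta_pos":[0,2,0],"turn":0,"claw":0}
    - {"delta_pos":[0,2,0],"turn":0,"claw":0}
    - {"delta_pos":[0,0,0],"turn":0,"claw":0}

```text
time_s: 18.55
tcp_pos: [0.6335, -0.0987, 0.0867]
ee_rot: [[0.141, -0.99, 0.005], [-0.99, -0.141, 0.0], [0.0, -0.005, -1.0]]
wrist_force: [6.7, -0.8, -3.0]
gripper_width: 0.009
gripper_force: 2.8
```

```bash
python3 - <<'E'
from h import *
np.set_printoptions(precision=4,suppress=True)
f=np.array([.569,-.069])
def bx(P): return np.c_[(P[:,:2]-f)@[.14,-.99],(P[:,:2]-f)@[-.99,-.14],P[:,2]]
print(bx(np.array([monitor.sense()["tcp_pos"]])),monitor.sense()["wrist_force"])
for n in("wrist","scene","top"):
    d=cap(n)
    u,v=np.meshgrid(np.arange(640),np.arange(400)); uv=np.c_[u.ravel(),v.ravel()]; P=bx(depth(d,uv)); C=d["color"].reshape(-1,3).astype(int)
    m=(P[:,2]>.07)&(P[:,2]<.106)&(P[:,0]>.024)&(P[:,0]<.05)&(P[:,1]>-.13)&(P[:,1]<.02)&(C.min(1)>70)
    print(n,m.sum(),np.percentile(P[m],[2,50,98],axis=0) if m.any() else "")
E
```

```text
[[ 0.0384 -0.0597  0.0867]] [ 6.6652 -0.7991 -2.9707]
wrist 0 
scene 56 [[ 0.0241 -0.048   0.0707]
 [ 0.0387 -0.0405  0.0837]
 [ 0.0439 -0.0099  0.1035]]
top 4 [[ 0.0348 -0.0417  0.0939]
 [ 0.0363 -0.0398  0.0971]
 [ 0.0384 -0.0393  0.1045]]
```

Call:
drive_tool:
  moves:
    - {"delta_pos":[0,2,0],"turn":0,"claw":0}
    - {"delta_pos":[0,0,0],"turn":0,"claw":0}
    - {"delta_pos":[0,0,0],"turn":0,"claw":0}
    - {"delta_pos":[0,-15,0],"turn":0,"claw":0}
    - {"delta_pos":[0,-15,0],"turn":0,"claw":0}
    - {"delta_pos":[0,0,-30],"turn":0,"claw":0}
    - {"delta_pos":[0,0,-40],"turn":0,"claw":0}
    - {"delta_pos":[0,0,-40],"turn":0,"claw":0}
    - {"delta_pos":[0,-30,-20],"turn":0,"claw":0}
    - {"delta_pos":[0,0,0],"turn":0,"claw":0}
    - {"delta_pos":[0,0,0],"turn":0,"claw":0}

```text
time_s: 20.08
tcp_pos: [0.6875, -0.0906, 0.215]
ee_rot: [[0.14, -0.99, -0.004], [-0.99, -0.14, 0.001], [-0.001, 0.004, -1.0]]
wrist_force: [-0.8, 0.5, -0.9]
gripper_width: 0.005
gripper_force: 0.0
```

```bash
python3 - <<'E'
from h import *
lid()
d=cap("scene"); a=d["color"][170:290,245:395,::-1]
cv2.imwrite("pics/s6.png",cv2.resize(a,None,fx=4,fy=4,interpolation=2))
E
```

```text
0.10:0.102(17) 0.12:0.101(82) 0.14:0.101(77) 0.16:0.102(62) 0.18:0.088(7) 
0.10:0.100(9) 0.12:0.101(86) 0.14:0.101(86) 0.16:0.101(59)
```

View pics/s6.png

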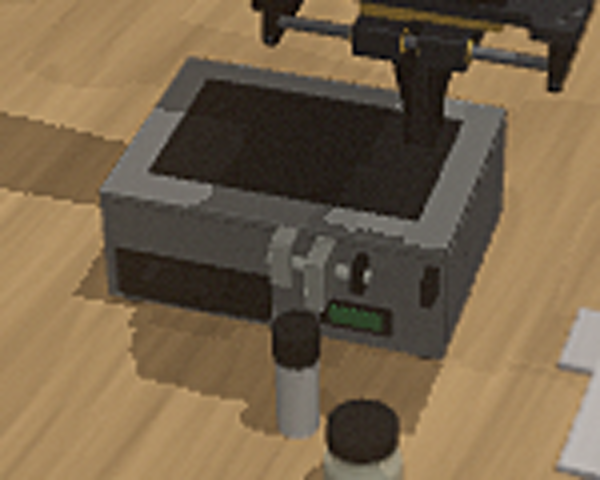

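The bolt is across into the catch at (300,260), the drawer and lid are shut, and the loose things haven't moved. The gripper is clear of everything.

```bash
python3 -c "
from h import *; print(ticket.finish_job())"
```

```text
the job is handed in; nothing more can be done
None
```

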